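Jack up the hinged sensor plate and hold it

ROBOT

A 6-joint arm with a two-finger parallel gripper is mounted at the origin on a cart in front of the work surface, level with it; the furniture and walls round the work are solid. World frame = base frame: x ahead of the robot, y to its left, z up, the work surface at z = 0. Lengths are in m, angles in rad, forces in N, time in s.
With the tool pointing down it reaches from about 0.375 to 0.925 m from the base axis. Payload 5.7 kg.
Tool frame: the origin (TCP) lies between the finger pads; the fingertips stand 8 mm ahead of it and the grasp point (between the pads) lies 11 mm behind it; z points along the fingers, y is the line along which they close (so a half turn about z gives the same grasp; the last joint's range is limited). The gripper opens to 88 mm and grips with 3 to 60 N. Pads are 20 mm wide; open, the fingers measure 115 mm over their backs; the gripper's body (75 mm by 178 mm) begins 61 mm behind the grasp point.
Start: joints at [-1.3, 0.359, 1.51, -0, 1.272, -0.115], TCP at [0.226, -0.556, 0.231] pointing down, gripper open.
Joint ranges: [-2.97, 2.97], [-1.01, 2.36], [0.21, 2.38], [-0.96, 4.11], [0.2, 2.71], [-2.98, 2.98]. Speed limits (rad/s): [2.39, 2.39, 3.14, 3.14, 3.14, 3.14].

INTERFACE

Orientations are given as a unit quaternion [x, y, z, w].
In Python, from rig import sense, get_image, camera_model, finish_job, regions_of gives the robot as it stands. The module is installed in compiled form; this text tells all that it offers.
- The arm moves only by the tool servo_tool, never from a script. Its argument "steps" is text: rows parted by semicolons, each of 7 numbers parted by spaces: the shift along the tool's x, y, z in mm, then the turn, a rotation vector about the tool's x, y, z in rad, then the opening, from 0 (shut) to 1 (fully open). In form: dx dy dz rx ry rz jaw; .... A call has 1 to 8 rows; each row is the pose to reach, as a shift and turn from the pose commanded when the call began, along the tool's axes at that moment; what a row does not reach only later rows make up. A row lasts 1/8 s, in which the tool goes at most 62.5 mm and 10.7 degrees, less where a joint would pass 70% of its speed; a pose out of reach is approached as far as the arm can. A call with a gripper value outside its range is refused whole. The fingers move at their own pace and stop on an object; the grip force is fixed at half the most. Time passes only in rows, so rows that repeat a pose let the fingers close. It gives the time, the measured TCP pose, the force, the opening and the grip force at its end, in the units of the state.
- sense(): the state, without advancing time (a new reading comes with each control period).
- get_image(name): name is "scene" or "top" or "wrist"; returns the picture (400x640x3 uint8, red, green, blue); there is no depth.
- camera_model(name): a dict with "camera_matrix" (3x3 intrinsics, pixels), "world_to_cam" (4x4, takes a point from world to camera coordinates). Camera axes: x right, y up, looking along -z (the intrinsics and any distortion apply to the point x, -y, -z); pixel columns grow to the right and rows downward; lengths in m; the calibration is good to about 2 mm. A picture is of the moment at which its call begins: read the wrist's pose just before it. camera_model takes no time and is no camera call; for the wrist camera it gives the pose at the moment of the call.
- finish_job(): hands the job in; it is judged then, once.
Trained networks look in the newest picture that a camera, given by its name, has taken for a name from the list of things; names that differ only in an ending like _2 or _b are one class to them, and where a whole thing is asked for, a point or a joint stands for the part that bears it (a point fixed in the world has none). Each returns a list of dicts, best first, with "conf" (0 to 1); they miss things now and then, are a little off and sometimes report something else, mostly with a low value. They report only what shows in the picture. A call takes as long as a camera call.
- regions_of(camera, name): "mask" (400x640 bool, what is visible of it) and "bbox" ([left, top, right, bottom] in pixels, round what is visible of it).
The state is a dict: "clock": time; "joints": joint angles; "joint_vel": joint speeds; "joint_torque": joint torques, N m; "eef_pos": TCP position; "tool_rot": TCP orientation; "wrist_force": force on the tool from outside, world axes, zero at the start; "torque": the same for the moment, N m; "grip_width": opening from 0.0 (shut) to 1.0 (fully open); "grasp_force": force on a finger pad.
Only numpy, scipy, OpenCV 4.12 (cv2) and the standard library are available. Lean on these libraries where they do the work, as an engineer would, in place of code of your own. Each camera call takes 0.05 s, during which the arm holds its last target. There are 200 camera calls.

TASK

Slide the small red jack along the bench, without lifting it, until its saddle is centred under the yellow-marked lift pad of the hinged sensor plate, its handle still up. Then give the handle one full trial stroke, right down so that the jack raises the plate and right back up, and press it fully down a second time. Finish while still holding the handle down, so that the jack alone keeps the plate raised for fitting a levelling foot; do not touch the plate or its stand, and leave the other things on the bench where they are.

Things in the scene. Friction and masses are not known exactly. Their poses are not given: they have to be found in the camera images.
- jack: loose low red lever jack, 0.7 to 1.1 kg, on a flat base 235 mm long, 60 mm wide and 10 mm thick. Origin: on its underside, straight below the centre of the saddle; x points along the base towards the saddle end (the base ends 25 mm ahead of the origin and 210 mm behind it), z up. Behind the saddle stand, in order along -x, the dark guide lug, the handle's pivot (85 mm behind the origin, 62 mm high) and the handle
- guide_lug (a point): point on the jack's dark upright guide lug by which the jack is held and slid: 55 mm behind the jack's origin, 80 mm above the bench. The lug is 26 mm wide across (jack y), 22 mm along (jack x), its top 100 mm above the bench; both sides are free above 40 mm height
- saddle (a point): centre of the top face of the jack's steel saddle (disc 30 mm wide): 66 mm above the bench with the handle up; it rises straight up in step with the handle, 64 mm per rad, 32 mm in all
- handle_pad (a point): centre of the top of the yellow round press pad (32 mm wide) at the end of the handle, 105 mm along the handle from its pivot; about 112 mm above the bench (178 mm behind the jack's origin) with the handle up, 61 mm (191 mm behind) with it fully down
- pump_handle (a joint): angle of the jack's handle, rad: 0 = up (spring-returned, 22 degrees above level), grows as it is pressed down, 0.5 = fully down on its stop. The handle comes up by itself when let go. Pressing at the pad takes 3 to 5 N at first and up to 10 N at the bottom with the plate on the saddle
- platform: fixed stand of the hinged sensor plate (with the plate). Origin: on the bench straight below the centre of the lift pad (plate down); x points from the lift pad to the plate's rear hinge, z up. Two round front feet (16 mm, with 26 mm bases) stand 45 mm ahead of the origin along x, 62 mm to either side; the aluminium plate (148 mm wide, underside 82 mm, top 94 mm above the bench) begins 30 mm ahead of the origin and carries a white sensor head up to 145 mm high
- lift_pad (a point): centre of the lower face of the lift pad, a steel disc 24 mm wide under the 50 mm wide tab that sticks out of the plate's front edge (tab from 25 mm behind the platform's origin to the plate, top 94 mm high, yellow disc on it straight above the pad). 78 mm above the bench with the plate down
- tilt_plate (a joint): tilt of the plate about its rear hinge, rad: 0 = down on its feet, grows as the front edge rises; about 0.13 with the jack's handle fully down. It falls back when unsupported
- steel_beaker: open steel beaker, 85 mm wide, 108 mm tall; a bystander, origin at the centre of its underside
- vial_0: capped glass vial standing, 21 mm wide, 44 mm tall; a bystander, origin at the centre of its underside
- fuse_tin: small tin with a blue lid, 50x68x20 mm; a bystander, origin at the centre of its underside
- crimp_tool: crimping pliers with grey handles lying flat, 46x142x13 mm; a bystander, origin at the centre of its underside

How it is judged:
On the way, in this order (a step that is already met when the one before it is completed fails the run):
1. the saddle is under the lift pad (centres within 12 mm), the handle up and the plate down (horizontal distance between saddle and lift_pad below 0.012 m and value of joint pump_handle below 0.08 rad and height (world z) of lift_pad below 0.08 m), for 0.2 s.
2. first stroke: handle fully down, plate raised by the jack (horizontal distance between saddle and lift_pad below 0.012 m and value of joint pump_handle above 0.42 rad and height (world z) of lift_pad above 0.09 m and contact force between each of the fingers, the arm and platform below 0.5 N), for 0.1 s.
3. handle back up and the plate down again (value of joint pump_handle below 0.08 rad and height (world z) of lift_pad below 0.08 m), for 0.1 s.
4. second stroke: handle fully down, plate raised by the jack (all of step 2), for 0.2 s.
At the end, for the whole second after the job is handed in: The robot presses the jack's handle fully down (over 0.42 rad, over 1 N); the jack lies flat, its saddle within 12 mm of the lift pad's centre and carrying the plate (over 1 N); the pad is over 90 mm above the bench; the robot does not touch plate or stand (all of step 4 and contact force between any of the fingers, the arm and jack above 1 N and contact force between jack and platform above 1 N and height (world z) of jack below 0.006 m and angle between jack's own z axis and vertical below 0.06 rad and velocity of joint pump_handle below 0.1 rad/s); the arm keeps its last pose, push and grip.
It fails at once if the jack is lifted off the bench (over 8 mm) or tipped (over 0.15 rad) (height (world z) of jack above 0.008 m or angle between jack's own z axis and vertical above 0.15 rad).
It fails at once if the robot pushes on the plate or its stand (over 1 N) (contact force between any of the fingers, the arm and platform above 1 N).
It fails at once if a bystander is moved by more than 20 mm (distance of any of steel_beaker, vial_0, fuse_tin, crimp_tool from where it was at the start of the episode above 0.02 m).
It also fails if it takes over 51 s, if anything falls off the work surface, if the arm or the gripper's body presses on something with over 40 N, if the wrist force passes 120 N, or if a joint passes its speed limit or range.

## Working session

There is one attempt and no reset: what is moved stays moved. The work goes in short steps, Python scripts to look and compute and a tool call to move; the robot and the scene stay as the last step left them, time stands still between calls to the robot, and variables do not carry over. Pictures are saved under pics/ and viewed, at most 10 in all, crops included, and the job is handed in when it is done.

Besides the shell and the picture viewer there is one more tool, called after "Call:" by a JSON object that holds its "name" and its "arguments", one argument or row to a line. servo_tool: Moves the arm, as the interface text tells. Its arguments: {"type":"object","properties":{"steps":{"type":"string"}},"required":["steps"]}

```bash
mkdir -p pics
cat > h.py <<'E'
from rig import *
import numpy as np, cv2
def save(cam,n):
    im=get_image(cam); cv2.imwrite(f'pics/{n}.png',im[:,:,::-1]); return im
def pix2z(cam,uv,z):
    m=camera_model(cam);K=np.array(m["camera_matrix"]);T=np.array(m["world_to_cam"])
    d=np.linalg.inv(K)@[uv[0],uv[1],1]; d=np.array([d[0],-d[1],-d[2]])
    R=T[:3,:3]; c=-R.T@T[:3,3]; w=R.T@d
    return c+w*(z-c[2])/w[2]
def proj(cam,p):
    m=camera_model(cam);K=np.array(m["camera_matrix"]);T=np.array(m["world_to_cam"])
    q=T[:3,:3]@np.array(p)+T[:3,3]; q=K@[q[0],-q[1],-q[2]]; return q[:2]/q[2]
E
python3 - <<'E'
from h import *
a=save('top','t0');b=save('scene','s0')
for c in('top','scene'):
    m=camera_model(c);T=np.array(m["world_to_cam"]);print(c,m.keys(),np.round(-T[:3,:3].T@T[:3,3],3))
cv2.imwrite('pics/c0.png',np.vstack([a,b])[:,:,::-1][::1])
for n in['jack','platform','guide_lug','handle_pad','lift_pad','saddle','steel_beaker','vial_0','fuse_tin','crimp_tool']:
    for r in regions_of('top',n)[:2]:
        v,u=np.nonzero(r['mask']);print(n,round(r['conf'],2),r['bbox'],u.mean().round(1),v.mean().round(1),np.round(pix2z('top',(u.mean(),v.mean()),0.0),3))
E
```

```text
top dict_keys(['camera_matrix', 'world_to_cam']) [0.39  0.018 1.267]
scene dict_keys(['camera_matrix', 'world_to_cam']) [0.66  0.685 1.147]
jack 0.68 [331.6, 185.7, 358.7, 257.6] 345.0 224.1 [ 0.503 -0.114  0.   ]
jack 0.27 [338.3, 190.5, 343.4, 199.3] 339.5 194.3 [ 0.605 -0.094  0.   ]
platform 0.84 [226.6, 134.2, 287.8, 202.3] 255.5 169.2 [0.687 0.195 0.   ]
platform 0.62 [343.6, 218.9, 361.7, 254.3] 351.8 237.0 [ 0.46  -0.136  0.   ]
guide_lug 0.72 [329.9, 189.7, 363.9, 258.9] 344.7 223.9 [ 0.504 -0.112  0.   ]
handle_pad 0.49 [345.2, 219.3, 359.7, 251.5] 351.7 237.1 [ 0.46  -0.136  0.   ]
lift_pad 0.7 [338.2, 190.0, 345.3, 196.7] 339.3 194.2 [ 0.605 -0.094  0.   ]
lift_pad 0.58 [225.1, 138.4, 290.3, 198.1] 256.1 169.2 [0.687 0.193 0.   ]
saddle 0.67 [226.6, 139.9, 285.7, 194.0] 256.3 169.2 [0.687 0.192 0.   ]
saddle 0.41 [337.7, 190.5, 340.6, 199.8] 339.4 194.4 [ 0.605 -0.094  0.   ]
steel_beaker 0.61 [350.7, 139.2, 376.1, 170.0] 362.4 153.1 [ 0.752 -0.173  0.   ]
steel_beaker 0.41 [331.0, 192.0, 364.9, 260.9] 345.0 225.2 [ 0.5   -0.113  0.   ]
vial_0 0.39 [327.5, 156.4, 330.6, 153.5] 326.6 153.9 [ 0.746 -0.048  0.   ]
fuse_tin 0.48 [379.1, 168.6, 399.1, 189.4] 391.1 178.9 [ 0.662 -0.272  0.   ]
crimp_tool 0.74 [382.3, 249.5, 397.9, 290.1] 388.7 271.4 [ 0.348 -0.26   0.   ]
crimp_tool 0.56 [340.1, 189.8, 345.1, 198.5] 339.4 194.6 [ 0.604 -0.094  0.   ]
```

Run:
```python
import cv2
a=cv2.imread('pics/t0.png')[125:305,215:415]
cv2.imwrite('pics/t0c.png',cv2.resize(a,None,fx=3.3,fy=3.3,interpolation=cv2.INTER_CUBIC))
```

```text
(no output)
```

View pics/t0c.png

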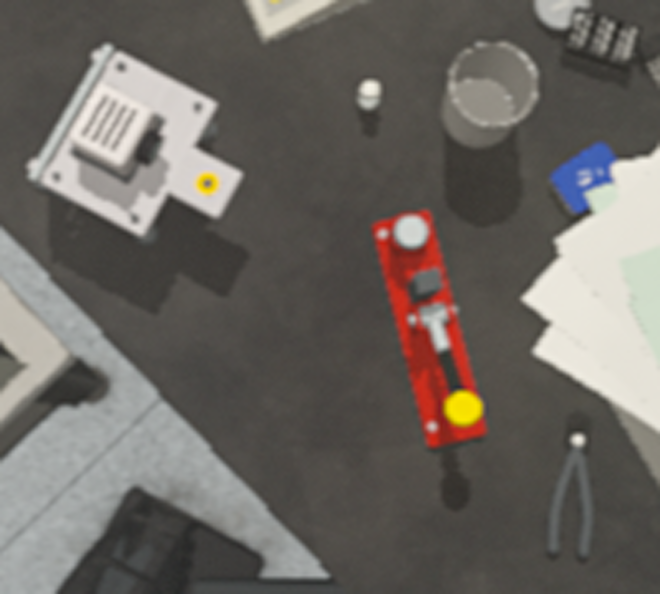

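View pics/s0.png

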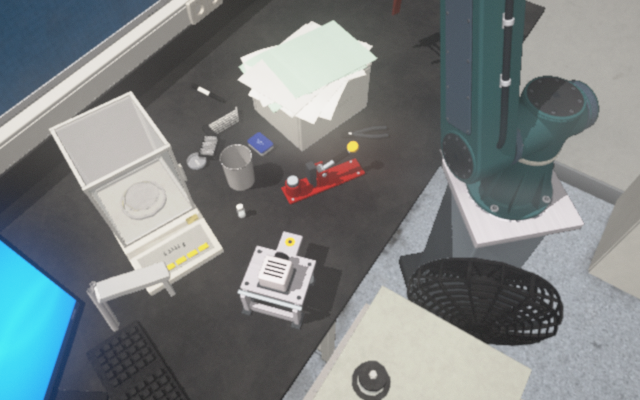

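```bash
cat >> h.py <<'E'
def blobs(im,kind,amin=5):
    h=cv2.cvtColor(im,cv2.COLOR_RGB2HSV)
    r={'y':((22,130,120),(36,255,255)),'r':((0,170,80),(6,255,255))}[kind]
    m=cv2.inRange(h,*r); 
    if kind=='r': m|=cv2.inRange(h,(174,170,80),(180,255,255))
    n,l,s,c=cv2.connectedComponentsWithStats(m)
    return [(s[i,4],c[i]) for i in range(1,n) if s[i,4]>=amin],m
E
python3 - <<'E'
from h import *
for cam,f in(('top','t0'),('scene','s0')):
    im=cv2.imread(f'pics/{f}.png')[:,:,::-1].copy()
    for a,c in blobs(im,'y')[0]:
        print(cam,a,c.round(1),'z.112',pix2z(cam,c,.112).round(4)[:2],'z.094',pix2z(cam,c,.094).round(4)[:2])
print('saddle top',pix2z('top',(215+411/3.3-.3,125+231/3.3-.3),.066))
for p in((107,48),(217,103),(35,172),(147,234),(243,172),(217,217)):
    print('plate',p,pix2z('top',(215+p[0]/3.3-.3,125+p[1]/3.3-.3),.094)[:2].round(3))
for p in((375,222),(430,210),(485,433),(430,446)):
    print('base',p,pix2z('top',(215+p[0]/3.3-.3,125+p[1]/3.3-.3),.01)[:2].round(3))
print(pix2z('scene',(292,181),.066))
E
```

```text
top 18 [282.5  89.8] z.112 [0.9249 0.1024] z.094 [0.9332 0.1037]
top 18 [286.2  97.8] z.112 [0.8979 0.0899] z.094 [0.9058 0.091 ]
top 17 [289.5 105.4] z.112 [0.8727 0.0784] z.094 [0.8803 0.0793]
top 19 [293.4 113.8] z.112 [0.8445 0.0652] z.094 [0.8516 0.066 ]
top 17 [297.1 121.6] z.112 [0.8187 0.0528] z.094 [0.8254 0.0533]
top 30 [277.4 180.2] z.112 [0.6266 0.11  ] z.094 [0.6303 0.1115]
top 34 [  8.1 205.3] z.112 [0.5324 0.9223] z.094 [0.5347 0.9364]
top 35 [ 17.6 221.3] z.112 [0.4843 0.8877] z.094 [0.4858 0.9013]
top 96 [355.  248.2] z.112 [ 0.4201 -0.1325] z.094 [ 0.4206 -0.1348]
top 28 [ 39.2 252.8] z.112 [0.3915 0.8125] z.094 [0.3916 0.8249]
top 35 [ 54.5 267.9] z.112 [0.3477 0.7625] z.094 [0.347  0.7742]
top 19 [  0.8 271. ] z.112 [0.3364 0.9176] z.094 [0.3356 0.9316]
top 21 [ 10.8 279.4] z.112 [0.3124 0.8854] z.094 [0.3112 0.899 ]
scene 94 [352.2 146.1] z.112 [ 0.4189 -0.133 ] z.094 [ 0.4147 -0.1472]
scene 41 [289.6 241.5] z.112 [0.6292 0.1202] z.094 [0.6287 0.1104]
scene 31 [202.9 246.9] z.112 [0.8314 0.0946] z.094 [0.8344 0.0843]
scene 32 [192.2 253.2] z.112 [0.8569 0.1064] z.094 [0.8603 0.0964]
scene 34 [180.8 259.9] z.112 [0.8838 0.1189] z.094 [0.8877 0.109 ]
scene 25 [170.8 266. ] z.112 [0.9069 0.1301] z.094 [0.9112 0.1204]
saddle top [ 0.59239485 -0.08750671  0.066     ]
plate (107, 48) [0.762 0.212]
plate (217, 103) [0.71  0.104]
plate (35, 172) [0.638 0.276]
plate (147, 234) [0.58  0.167]
plate (243, 172) [0.642 0.077]
plate (217, 217) [0.598 0.101]
base (375, 222) [ 0.61  -0.055]
base (430, 210) [ 0.624 -0.112]
base (485, 433) [ 0.398 -0.168]
base (430, 446) [ 0.384 -0.113]
[ 0.59261789 -0.08430748  0.066     ]
```

Run:
```python
from h import *
s=cv2.imread('pics/s0.png'); x0,y0=225,15;k=4
c=cv2.resize(s[y0:y0+145,x0:x0+170],None,fx=k,fy=k,interpolation=cv2.INTER_CUBIC)
for p,col in(((522,298),(255,0,255)),((533,350),(255,128,0)),((555,240),(0,128,0))):
    uv=(215+p[0]/3.3-.3,125+p[1]/3.3-.3)
    for z in(.0,.05,.1,.15,.2):
        P=pix2z('top',uv,z); q=proj('scene',P); print(p,z,P.round(3),q.round(1))
        cv2.circle(c,tuple(int(v) for v in ((q-[x0,y0])*k)),3,col,-1)
cv2.imwrite('pics/s0c.png',c)
```

```text
(522, 298) 0.0 [ 0.536 -0.208  0.   ] [305.5 157.1]
(522, 298) 0.05 [ 0.53  -0.199  0.05 ] [307.5 148.3]
(522, 298) 0.1 [ 0.524 -0.19   0.1  ] [309.7 138.9]
(522, 298) 0.15 [ 0.519 -0.181  0.15 ] [312.  128.8]
(522, 298) 0.2 [ 0.513 -0.172  0.2  ] [314.4 118. ]
(533, 350) 0.0 [ 0.483 -0.219  0.   ] [322.7 151.4]
(533, 350) 0.05 [ 0.479 -0.21   0.05 ] [324.5 142.7]
(533, 350) 0.1 [ 0.475 -0.2    0.1  ] [326.5 133.4]
(533, 350) 0.15 [ 0.472 -0.191  0.15 ] [328.6 123.5]
(533, 350) 0.2 [ 0.468 -0.182  0.2  ] [330.9 112.8]
(555, 240) 0.0 [ 0.597 -0.243  0.   ] [283.1 151.2]
(555, 240) 0.05 [ 0.589 -0.233  0.05 ] [285.3 142.5]
(555, 240) 0.1 [ 0.581 -0.222  0.1  ] [287.6 133.3]
(555, 240) 0.15 [ 0.572 -0.212  0.15 ] [290.1 123.3]
(555, 240) 0.2 [ 0.564 -0.202  0.2  ] [292.7 112.7]
```

View pics/s0c.png

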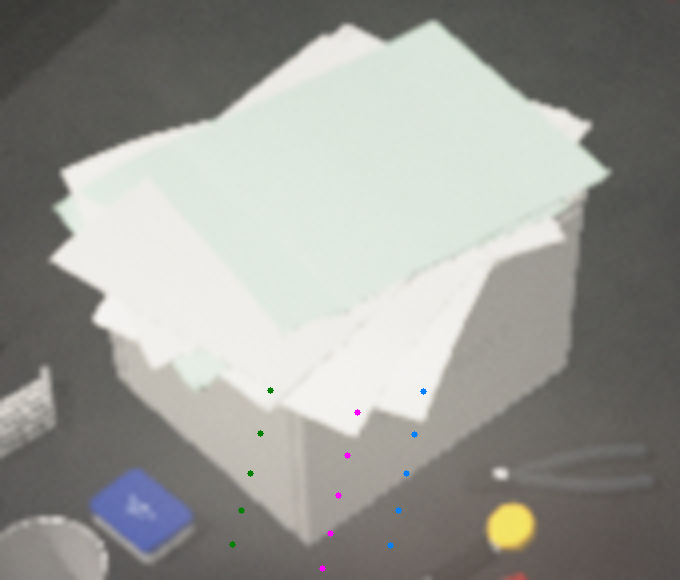

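```bash
cat >> h.py <<'E'
from scipy.spatial.transform import Rotation as Ro
def Rt(yaw,tilt=0,flip=1):
    a=np.radians(yaw);t=np.radians(tilt)
    j=np.array([np.cos(a),np.sin(a),0]);Z=np.array([0,0,1.])
    z=-np.cos(t)*Z-np.sin(t)*j; x=flip*(np.cos(t)*j-np.sin(t)*Z); y=np.cross(z,x)
    return np.c_[x,y,z]
def cmd(p,R):
    s=sense();R0=Ro.from_quat(s['tool_rot']).as_matrix()
    d=R0.T@(np.array(p)-s['eef_pos'])*1000; r=Ro.from_matrix(R0.T@R).as_rotvec()
    print('cmd',d.round(1),r.round(3))
E
python3 - <<'E'
from h import *
s=sense();print(s['clock'],Ro.from_quat(s['tool_rot']).as_matrix().round(3),s['wrist_force'])
yaw=14.7;a=np.radians(yaw)
lug=np.array([.592,-.0872])-.055*np.array([np.cos(a),np.sin(a)]);print(lug)
for f in(1,-1):
    R=Rt(yaw,10,f);g=np.array([*(lug+.003*np.array([np.cos(a),np.sin(a)])),.080]);tcp=g+.011*R[:,2]
    print(f,R.round(3),tcp);cmd([tcp[0],tcp[1],.36],R)
E
```

```text
0.6 [[ 0.927  0.376 -0.   ]
 [ 0.376 -0.927  0.   ]
 [ 0.    -0.    -1.   ]] [-0.33360112 -0.23938386 -0.21279847]
[ 0.53880027 -0.10115669]
1 [[ 0.953  0.254 -0.168]
 [ 0.25  -0.967 -0.044]
 [-0.174 -0.    -0.985]] [ 0.53985447 -0.10088012  0.06916711]
cmd [ 462.2 -303.4 -129.3] [ 0.011 -0.174  0.129]
-1 [[-0.953 -0.254 -0.168]
 [-0.25   0.967 -0.044]
 [ 0.174  0.    -0.985]] [ 0.53985447 -0.10088012  0.06916711]
cmd [ 462.2 -303.4 -129.3] [ 0.263  0.017 -3.001]
```

Call:
{"name": "servo_tool", "arguments": {
  "steps": "0 0 -60 0 0 0 1; 0 0 -129 0 0 0 1; 55 -35 -129 0 0 0.02 1; 110 -70 -129 0 -0.04 0.04 1; 160 -105 -129 0 -0.08 0.06 1; 210 -140 -129 0.01 -0.12 0.09 1; 260 -170 -129 0.01 -0.15 0.11 1; 310 -204 -129 0.011 -0.174 0.129 1"
}}

```text
clock: 1.6
eef_pos: [0.4374, -0.2485, 0.3599]
tool_rot: [0.988, 0.127, -0.086, 0.012]
wrist_force: [0.4, -0.6, 0.9]
grip_width: 0.999
grasp_force: 0.0
```

Run:
```python
from h import *
s=sense();print(s['clock'],s['eef_pos'])
cmd([.540,-.101,.26],Rt(14.7,10))
```

```text
1.6 [ 0.43736227 -0.24847418  0.35989405]
cmd [ 151.9 -116.8   74.5] [ 0.001 -0.    -0.001]
```

Call:
{"name": "servo_tool", "arguments": {
  "steps": "50 -40 20 0 0 0 1; 100 -78 45 0 0 0 1; 152 -117 74 0 0 0 1; 152 -117 74 0 0 0 1; 152 -117 74 0 0 0 1; 152 -117 74 0 0 0 1"
}}

```text
clock: 2.35
eef_pos: [0.5389, -0.1037, 0.2615]
tool_rot: [0.988, 0.127, -0.086, 0.012]
wrist_force: [0.4, -0.6, -1.3]
grip_width: 1.001
grasp_force: 0.0
```

Run:
```python
from h import *
s=sense();print(s['clock'],s['eef_pos'],s['joints'])
im=save('wrist','w0')
for a,c in blobs(im,'y',30)[0]: print(a,c,pix2z('wrist',c,.112).round(4))
m=camera_model('wrist');T=np.array(m["world_to_cam"]);print(-T[:3,:3].T@T[:3,3],T[2,:3])
a=np.radians(14.7);u=np.array([np.cos(a),np.sin(a)]);o=np.array([.592,-.0872]);v=im[:,:,::-1].copy()
n=np.array([-u[1],u[0]])
for x,y,z in((0,0,.066),(-.178,0,.112),(-.044,.013,.1),(-.066,.013,.1),(-.044,-.013,.1),(-.066,-.013,.1),(.025,.03,.01),(.025,-.03,.01)):
    q=proj('wrist',[*(o+x*u+y*n),z]);print(q);cv2.drawMarker(v,tuple(int(k) for k in q),(255,255,0),0,10)
cv2.imwrite('pics/w0m.png',v)
```

```text
2.35 [ 0.53886971 -0.10370565  0.26148086] [-0.25725073  0.34844825  1.46132675 -0.08639997  1.48286441  1.07225699]
783 [314.24521073 278.84546616] [ 0.4221 -0.1321  0.112 ]
[ 0.63415232 -0.07856424  0.40198897] [0.40912263 0.10840284 0.90601738]
[313.158594    90.76912296]
[313.88586661 280.69978082]
[298.40701437 148.11774961]
[298.97601881 171.76848297]
[328.00001891 148.04705992]
[327.70717653 171.69785857]
[284.13777225  58.20660721]
[342.57608319  58.08243221]
```

View pics/w0m.png

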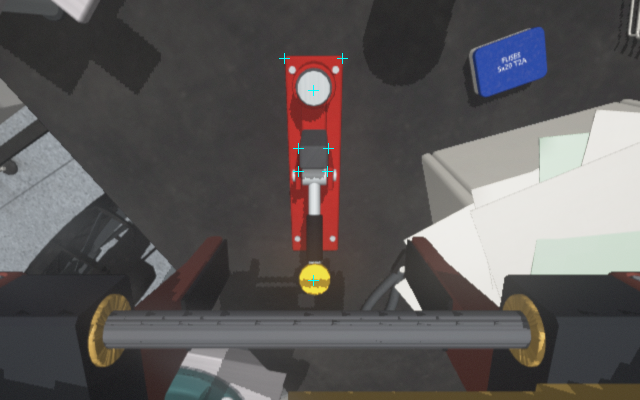

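Run:
```python
from h import *
print(sense()['eef_pos']);cmd([.5415,-.1005,.12],Rt(14.7,10));cmd([.5415,-.1005,.069],Rt(14.7,10))
```

```text
[ 0.53891117 -0.10383895  0.26164034]
cmd [ 27.7  -2.8 138.9] [ 0.001 -0.002 -0.002]
cmd [ 36.4  -2.9 189.2] [ 0.001 -0.002 -0.002]
```

Call:
{"name": "servo_tool", "arguments": {
  "steps": "10 -1 50 0 0 0 1; 20 -1 100 0 0 0 1; 28 -1 138 0 0 0 1; 32 -1 163 0 0 0 1; 36 -1 188 0 0 0 1; 36 -1 188 0 0 0 1; 36 -1 188 0 0 0 1"
}}

```text
clock: 3.28
eef_pos: [0.5422, -0.1017, 0.0704]
tool_rot: [0.988, 0.127, -0.085, 0.012]
wrist_force: [-0.8, -0.2, -0.2]
grip_width: 1.001
grasp_force: 0.0
```

Run:
```python
from h import *
s=sense();print(s['eef_pos'],s['wrist_force']);cmd([.5415,-.1005,.069],Rt(14.7,10))
```

```text
[ 0.54221709 -0.10166534  0.07037724] [-0.83684212 -0.23666764 -0.17429514]
cmd [-0.2 -1.3  1.4] [ 0.001 -0.002 -0.001]
```

Close on the lug.

Call:
{"name": "servo_tool", "arguments": {
  "steps": "0 -1 1 0 0 0 0.6; 0 -1 1 0 0 0 0.4; 0 -1 1 0 0 0 0.1; 0 -1 1 0 0 0 0.1; 0 -1 1 0 0 0 0.1; 0 -1 1 0 0 0 0.1; 0 -1 1 0 0 0 0.1; 0 -1 1 0 0 0 0.1"
}}

```text
clock: 4.28
eef_pos: [0.5413, -0.1002, 0.068]
tool_rot: [0.988, 0.127, -0.086, 0.012]
wrist_force: [0.3, -3.2, -1.2]
grip_width: 0.298
grasp_force: 30.0
```

Run:
```python
from h import *
s=sense();print(s['eef_pos'],s['wrist_force'])
im=save('wrist','w1')
for a,c in blobs(im,'y',30)[0]: print(a,c,pix2z('wrist',c,.112).round(4))
b,m=blobs(im,'r',50);v,u=np.nonzero(m);print(len(u),u.min(),u.max(),v.min(),v.max())
```

```text
[ 0.54130521 -0.10021288  0.06800543] [ 0.33420112 -3.24508701 -1.22877072]
4946 262 371 78 382
```

View pics/w1.png

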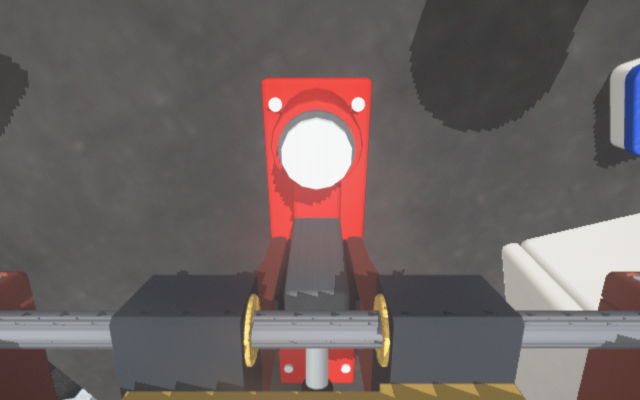

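```bash
cat >> h.py <<'E'
def tcp_for(sad,yaw,off,z,tilt=10):
    a=np.radians(yaw);u=np.array([np.cos(a),np.sin(a)]);n=np.array([-u[1],u[0]])
    return np.array([*(np.array(sad)-off[0]*u-off[1]*n),z]),Rt(yaw,tilt)
E
python3 - <<'E'
from h import *
s=sense();S=pix2z('wrist',(317,153),.066)[:2];print('saddle',S)
a=np.radians(14.7);u=np.array([np.cos(a),np.sin(a)]);n=np.array([-u[1],u[0]])
d=S-s['eef_pos'][:2];off=(d@u,d@n);print('off',off)
# base edges for yaw
L=[pix2z('wrist',p,.01)[:2] for p in((263,80),(371,80),(280,382),(354,382))]
print([x.round(4) for x in L],np.degrees(np.arctan2(*(L[0]-L[2])[::-1])),np.degrees(np.arctan2(*(L[1]-L[3])[::-1])),np.degrees(np.arctan2(*(L[0]-L[1])[::-1]))-90)
S1=np.array([.6295,.111])-.13*np.array([np.cos(np.radians(63)),np.sin(np.radians(63))]);print(S1)
for k in np.arange(1,9)/8:
    cmd(*tcp_for(S+(S1-S)*k,14.7+48.3*k,off,s['eef_pos'][2]))
E
```

```text
saddle [ 0.59498302 -0.08622321]
off (np.float64(0.05547629674921599), np.float64(-8.955292341599514e-05))
[array([ 0.6102, -0.0527]), array([ 0.6247, -0.1083]), array([ 0.3852, -0.1105]), array([ 0.4003, -0.1686])] 14.415087047030573 15.043834220631851 14.67914469406594
[ 0.57048124 -0.00483085]
cmd [-0.1 -4.8  0. ] [-0.017 -0.    -0.104]
cmd [ 0.4 -9.6 -0.1] [-0.036 -0.    -0.208]
cmd [  1.6 -14.6  -0.3] [-0.054 -0.    -0.311]
cmd [  3.2 -19.8  -0.6] [-0.072 -0.    -0.415]
cmd [  5.5 -25.2  -1. ] [-0.09  -0.    -0.519]
cmd [  8.3 -30.9  -1.5] [-0.109 -0.    -0.623]
cmd [ 11.5 -37.   -2.1] [-0.127 -0.    -0.726]
cmd [ 15.2 -43.5  -2.7] [-0.145 -0.    -0.83 ]
```

Call:
{"name": "servo_tool", "arguments": {
  "steps": "0 -2.4 0 -0.009 0 -0.052 0.1; 0 -4.8 0 -0.018 0 -0.104 0.1; 0.2 -7.2 0 -0.027 0 -0.156 0.1; 0.4 -9.6 -0.1 -0.036 0 -0.208 0.1; 1 -12.1 -0.2 -0.045 0 -0.26 0.1; 1.6 -14.6 -0.3 -0.054 0 -0.311 0.1; 2.4 -17.2 -0.45 -0.063 0 -0.363 0.1; 3.2 -19.8 -0.6 -0.072 0 -0.415 0.1"
}}

```text
clock: 5.32
eef_pos: [0.539, -0.08, 0.0679]
tool_rot: [0.939, 0.332, -0.082, 0.029]
wrist_force: [1.0, -0.4, -6.4]
grip_width: 0.296
grasp_force: 30.0
```

Run:
```python
from h import *
s=sense();print(s['eef_pos'],s['wrist_force'])
off=(.0555,0);y=np.degrees(np.arctan2(*Ro.from_quat(s['tool_rot']).as_matrix()[:2,1][::-1]))+90;print(y)
for k in np.arange(5,9)/8:
    cmd(*tcp_for(np.array([.595,-.0862])+(np.array([.5705,-.0048])-[.595,-.0862])*k,14.7+48.3*k,off,.068))
```

```text
[ 0.53895118 -0.07995829  0.06794746] [ 0.99632178 -0.43905963 -6.39503172]
38.9086852850006
cmd [ 4.5 -3.4 -0.8] [-0.019 -0.    -0.103]
cmd [ 9.3 -7.4 -1.7] [-0.037 -0.    -0.206]
cmd [ 14.7 -11.6  -2.6] [-0.056 -0.    -0.31 ]
cmd [ 20.8 -16.   -3.7] [-0.074 -0.    -0.414]
```

Call:
{"name": "servo_tool", "arguments": {
  "steps": "2.2 -1.7 0.1 -0.009 0 -0.052 0.1; 4.5 -3.4 -0.3 -0.019 0 -0.104 0.1; 6.9 -5.4 -0.7 -0.028 0 -0.155 0.1; 9.3 -7.4 -1.2 -0.037 0 -0.206 0.1; 12 -9.5 -1.6 -0.046 0 -0.258 0.1; 14.7 -11.6 -2.1 -0.056 0 -0.31 0.1; 17.7 -13.8 -2.6 -0.065 0 -0.362 0.1; 20.8 -16 -3.2 -0.074 0 -0.414 0.1"
}}

```text
clock: 6.32
eef_pos: [0.5459, -0.0548, 0.068]
tool_rot: [0.849, 0.521, -0.074, 0.046]
wrist_force: [-0.3, -4.8, 1.0]
grip_width: 0.294
grasp_force: 30.0
```

Run:
```python
from h import *
s=sense();print(s['eef_pos'],s['wrist_force'])
y=np.degrees(np.arctan2(*Ro.from_quat(s['tool_rot']).as_matrix()[:2,1][::-1]))+90;print('yaw',y)
im=save('wrist','w2');v=im[:,:,::-1].copy()
e=np.array([np.cos(np.radians(63)),np.sin(np.radians(63))]);n=np.array([-e[1],e[0]]);o=np.array([.6295,.111])
for x,yy,z in((0,0,.094),(-.025,.025,.094),(-.025,-.025,.094),(.03,.074,.094),(.03,-.074,.094),(.03,.025,.094),(.03,-.025,.094)):
    q=proj('wrist',[*(o+x*e+yy*n),z]);print(q.round(1));cv2.drawMarker(v,tuple(int(k) for k in q),(255,0,255),0,12)
for a,c in blobs(im,'y',30)[0]: print('y',a,c.round(1),pix2z('wrist',c,.094).round(4))
S=s['eef_pos'][:2]+.0555*np.array([np.cos(np.radians(y)),np.sin(np.radians(y))]);print('S',S)
q=proj('wrist',[*S,.066]);cv2.drawMarker(v,tuple(int(k) for k in q),(255,255,0),0,12)
cv2.imwrite('pics/w2m.png',v)
```

```text
[ 0.54588946 -0.05481109  0.06798931] [-0.32273054 -4.79844483  1.00303514]
yaw 63.025616380757654
[ 309.6 -472.2]
[ 195.5 -275.9]
[ 424.7 -274.6]
[-180.7 -816.7]
[ 793.3 -806.4]
[ 143.7 -813.3]
[ 472.8 -809.8]
S [ 0.57106382 -0.00534897]
```

View pics/w2m.png

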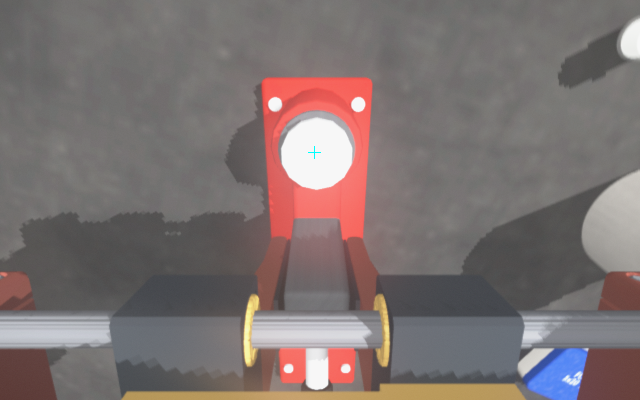

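Run:
```python
from h import *
for d in(.08,.130): 
    e=np.array([np.cos(np.radians(63)),np.sin(np.radians(63))])
    cmd(*tcp_for(np.array([.6295,.111])-e*(.130-d),63,(.0555,0),.068))
```

```text
cmd [ 78.5  -0.4 -13.8] [ 0.002 -0.     0.003]
cmd [127.7  -0.3 -22.5] [ 0.002 -0.     0.003]
```

Call:
{"name": "servo_tool", "arguments": {
  "steps": "10 0 -1.7 0 0 0 0.1; 20 -0.1 -3.5 0 0 0 0.1; 30 -0.2 -5.3 0 0 0 0.1; 40 -0.3 -7 0 0 0 0.1; 50 -0.4 -8.8 0 0 0 0.1; 60 -0.4 -10.5 0 0 0 0.1; 70 -0.4 -12.3 0 0 0 0.1; 79 -0.4 -13.9 0 0 0 0.1"
}}

```text
clock: 7.38
eef_pos: [0.5801, 0.0162, 0.068]
tool_rot: [0.85, 0.519, -0.076, 0.046]
wrist_force: [-3.5, -7.8, 4.8]
grip_width: 0.294
grasp_force: 30.0
```

Run:
```python
from h import *
s=sense();print(s['eef_pos'],s['wrist_force'])
y=np.degrees(np.arctan2(*Ro.from_quat(s['tool_rot']).as_matrix()[:2,1][::-1]))+90;print('yaw',y)
im=save('wrist','w3');v=im[:,:,::-1].copy()
for a,c in blobs(im,'y',30)[0]: print('y',a,c.round(1),pix2z('wrist',c,.094).round(4))
for c in('top','scene'):
  for a,p in blobs(save(c,'x3'+c),'y')[0]:
    P=pix2z(c,p,.094)
    if abs(P[0]-.63)<.03 and abs(P[1]-.11)<.03: print(c,a,P.round(4))
cmd(*tcp_for([.6295,.111],63,(.0555,0),.068))
```

```text
[0.58006564 0.01617218 0.06802667] [-3.51987456 -7.80458825  4.82092908]
yaw 62.85971816261282
y 2199 [317.5  18. ] [0.6294 0.1089 0.094 ]
top 20 [0.6278 0.1135 0.094 ]
scene 40 [0.6289 0.1105 0.094 ]
cmd [49.3  0.8 -8.8] [-0.001  0.001 -0.002]
```

View pics/w3.png

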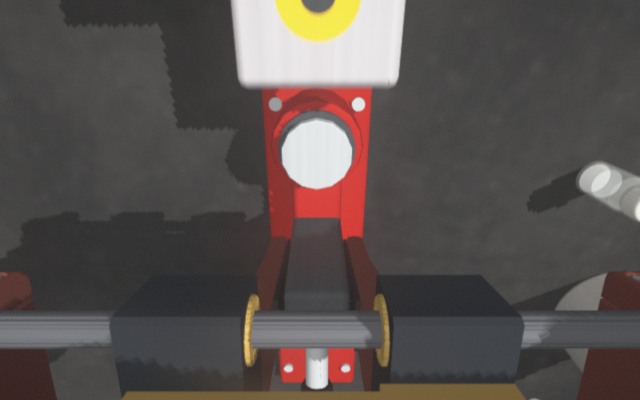

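Call:
{"name": "servo_tool", "arguments": {
  "steps": "8 0 -1.4 0 0 0 0.1; 16 0.1 -2.8 0 0 0 0.1; 24 0.2 -4.2 0 0 0 0.1; 32 0.2 -5.6 0 0 0 0.1; 39 0.3 -6.8 0 0 0 0.1; 45 0.3 -7.9 0 0 0 0.1; 49.5 0.3 -8.7 0 0 0 0.1; 49.5 0.3 -8.7 0 0 0 0.1"
}}

```text
clock: 8.52
eef_pos: [0.6035, 0.0611, 0.068]
tool_rot: [0.85, 0.519, -0.076, 0.045]
wrist_force: [-3.1, -6.0, 5.6]
grip_width: 0.29
grasp_force: 30.0
```

Run:
```python
from h import *
s=sense();print(s['eef_pos'],s['wrist_force'])
y=np.degrees(np.arctan2(*Ro.from_quat(s['tool_rot']).as_matrix()[:2,1][::-1]))+90;print('yaw',y)
print('S',s['eef_pos'][:2]+.0555*np.array([np.cos(np.radians(y)),np.sin(np.radians(y))]))
im=save('wrist','w4')
for a,c in blobs(im,'y',30)[0]: print('y',a,c.round(1),pix2z('wrist',c,.094).round(4))
```

```text
[0.60346063 0.06111057 0.06800671] [-3.12754008 -5.96172729  5.60806393]
yaw 62.86023985015012
S [0.62877766 0.11049983]
y 3007 [316.5 168.4] [0.6311 0.1124 0.094 ]
```

View pics/w4.png

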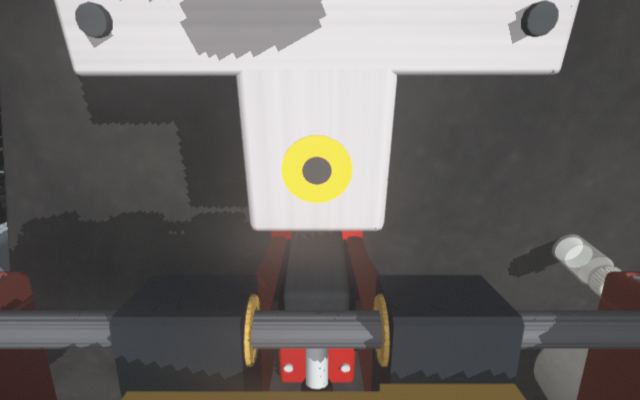

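Call:
{"name": "servo_tool", "arguments": {
  "steps": "1 0 -0.2 0 0 0 0.1; 2 0 -0.4 0 0 0 0.1; 2 0 -0.4 0 0 0 0.1; 2 0 -0.4 0 0 0 0.6; 2 0 -0.4 0 0 0 1; 2 0 -0.4 0 0 0 1; 2 0 -0.4 0 0 0 1; 2 0 -0.4 0 0 0 1"
}}

```text
clock: 9.57
eef_pos: [0.6057, 0.064, 0.0676]
tool_rot: [0.85, 0.52, -0.074, 0.045]
wrist_force: [-0.0, -0.4, -0.6]
grip_width: 0.823
grasp_force: 0.0
```

Run:
```python
from h import *
s=sense();p=s['eef_pos'];print(p,s['wrist_force'])
e=np.array([np.cos(np.radians(62.9)),np.sin(np.radians(62.9))]);R=Rt(62.9,10)
S=p[:2]+.0555*e;print('S',S)
cmd([p[0],p[1],.165],R)
cmd([*(S-.178*e),.165],Rt(62.9,0))
```

```text
[0.6057458  0.06401256 0.06764345] [-0.03020921 -0.41495096 -0.61034013]
S [0.63102854 0.11341937]
cmd [-16.8   0.  -95.9] [ 0.    -0.001  0.   ]
cmd [-137.5   -0.   -74.7] [0.    0.174 0.   ]
```

Call:
{"name": "servo_tool", "arguments": {
  "steps": "-8 0 -48 0 0 0 1; -17 0 -96 0 0 0 1; -17 0 -96 0 0 0 1; -50 0 -92 0 0.05 0 0.6; -95 0 -83 0 0.1 0 0.3; -137 0 -75 0 0.174 0 0; -137 0 -75 0 0.174 0 0; -137 0 -75 0 0.174 0 0"
}}

```text
clock: 10.58
eef_pos: [0.5501, -0.0445, 0.1648]
tool_rot: [0.853, 0.521, -0.0, -0.0]
wrist_force: [0.4, 0.2, 0.6]
grip_width: 0.471
grasp_force: 0.0
```

Run:
```python
from h import *
s=sense();p=s['eef_pos'];print(p,s['wrist_force'],s['grip_width'])
im=save('top','t5')
out={}
for c in('top','scene'):
  im=save(c,'t5'+c)
  for a,q in blobs(im,'y')[0]:
    P=pix2z(c,q,.112)
    if .45<P[0]<.66 and -.1<P[1]<.15: print(c,a,q.round(1),P.round(4),pix2z(c,q,.094).round(4))
  b,m=blobs(im,'r'); v,u=np.nonzero(m); 
  P=np.array([pix2z(c,(x,y),.01)[:2] for x,y in zip(u,v)]); k=(P[:,0]>.4)&(P[:,0]<.7)&(P[:,1]>-.15)&(P[:,1]<.16)
  if k.sum()>20:
    _,_,V=np.linalg.svd(P[k]-P[k].mean(0)); print(c,'red',k.sum(),P[k].mean(0),V[0])
e=np.array([np.cos(np.radians(62.9)),np.sin(np.radians(62.9))])
v=cv2.imread('pics/t5scene.png')
for q in(np.array([*(np.array([.631,.113])-.178*e),.112]),):
  print(q,proj('scene',q),proj('top',q))
cv2.imwrite('pics/t5c.png',cv2.resize(v[100:300,230:430],None,fx=3,fy=3))
```

```text
[ 0.55007747 -0.04454928  0.16475325] [0.41197588 0.22242959 0.60486112] 0.4707001967049732
top 30 [277.4 180.2] [0.6266 0.11   0.112 ] [0.6303 0.1115 0.094 ]
top red 270 [0.58674483 0.04970281] [-0.51801177 -0.85537349]
scene 118 [310.8 178.6] [ 0.547  -0.0495  0.112 ] [ 0.545  -0.0623  0.094 ]
scene 40 [289.5 241.6] [0.6295 0.1203 0.112 ] [0.6289 0.1105 0.094 ]
scene red 314 [ 0.54439135 -0.03224334] [0.42369742 0.90580378]
[ 0.54991301 -0.04545788  0.112     ] [309.97087049 180.04609134] [326.92520372 205.52808352]
```

View pics/t5c.png

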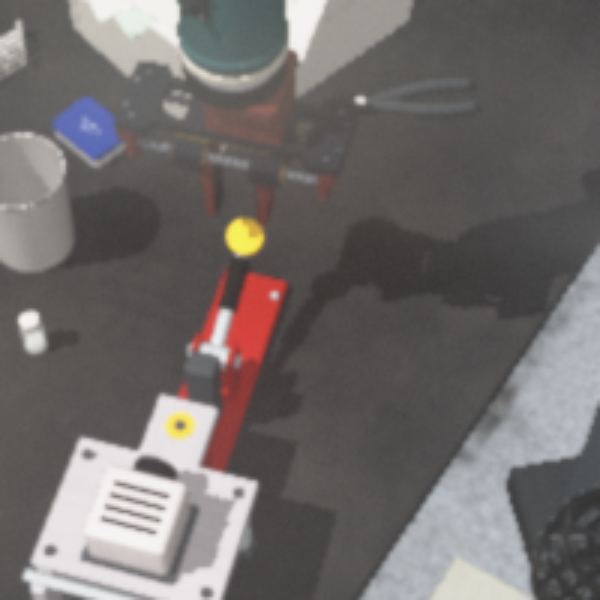

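Call:
{"name": "servo_tool", "arguments": {
  "steps": "-2 0 0 0 0 0 0; -2 0 0 0 0 0 0; -2 0 10 0 0 0 0; -2 0 20 0 0 0 0; -2 0 30 0 0 0 0; -2 0 38 0 0 0 0; -2 0 38 0 0 0 0"
}}

```text
clock: 11.6
eef_pos: [0.5486, -0.0464, 0.1263]
tool_rot: [0.853, 0.522, -0.001, -0.0]
wrist_force: [-0.1, 0.4, -0.7]
grip_width: 0.006
grasp_force: 0.0
```

Run:
```python
from h import *
s=sense();p=s['eef_pos'];print(p,s['wrist_force'],s['grip_width'])
save('wrist','w6')
```

```text
[ 0.54864956 -0.04635977  0.12633427] [-0.10522286  0.38430815 -0.68769676] 0.005826576392795882
```

View pics/w6.png

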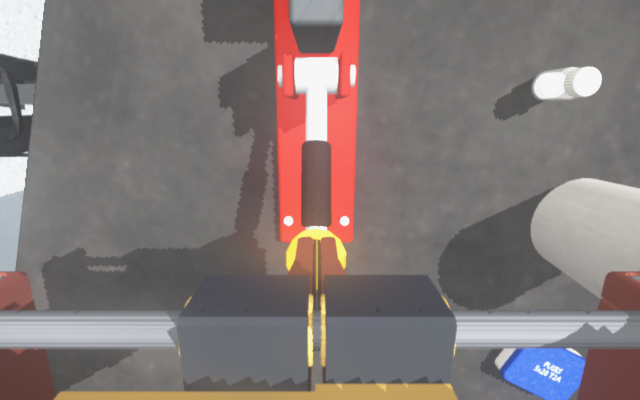

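Call:
{"name": "servo_tool", "arguments": {
  "steps": "0 0 6 0 0 0 0; -3 0 12 0 0 0 0; -5.6 0 18 0 0 0 0; -8 0 25 0 0 0 0; -9.5 0 31 0 0 0 0; -11 0 38 0 0 0 0; -12 0 45 0 0 0 0; -12.5 0 51 0 0 0 0"
}}

```text
clock: 12.65
eef_pos: [0.5444, -0.0578, 0.0765]
tool_rot: [0.853, 0.522, 0.001, 0.001]
wrist_force: [-0.0, 1.7, 9.3]
grip_width: 0.004
grasp_force: 4.3
```

Call:
{"name": "servo_tool", "arguments": {
  "steps": "0 0 3 0 0 0 0; 0 0 6 0 0 0 0; 0 0 8 0 0 0 0; 0 0 8 0 0 0 0"
}}

```text
clock: 13.15
eef_pos: [0.5445, -0.0579, 0.0701]
tool_rot: [0.853, 0.522, 0.001, 0.001]
wrist_force: [-3.0, 1.1, 23.9]
grip_width: 0.006
grasp_force: 11.4
```

Run:
```python
from h import *
for c in('top','scene'):
  im=save(c,'t7'+c)
  for a,q in blobs(im,'y')[0]:
    P=pix2z(c,q,.110)
    if .45<P[0]<.66 and -.1<P[1]<.15: print(c,a,q.round(1),P.round(4))
print(sense()['wrist_force'],proj('scene',[.631,.112,.109]),proj('top',[.631,.112,.109]))
```

```text
top 30 [276.2 178.4] [0.6329 0.1141 0.11  ]
scene 16 [317.  187.5] [ 0.5364 -0.0206  0.11  ]
scene 38 [288.7 238. ] [0.6298 0.1093 0.11  ]
[-2.94064561  1.39271854 23.52986894] [288.38146566 239.251862  ] [276.85332321 179.03411645]
```

Call:
{"name": "servo_tool", "arguments": {
  "steps": "0 0 -8 0 0 0 0; 0.5 0 -14 0 0 0 0; 1.5 0 -21 0 0 0 0; 3 0 -28 0 0 0 0; 4.5 0 -34 0 0 0 0; 7 0 -41 0 0 0 0; 9.5 0 -47 0 0 0 0; 12.5 0 -60 0 0 0 0"
}}

```text
clock: 14.25
eef_pos: [0.5481, -0.0461, 0.128]
tool_rot: [0.853, 0.522, -0.001, -0.001]
wrist_force: [-0.5, 0.0, 0.2]
grip_width: 0.003
grasp_force: 0.0
```

Call:
{"name": "servo_tool", "arguments": {
  "steps": "0 0 0 0 0 0 0; 0 0 0 0 0 0 0; 0 0 0 0 0 0 0"
}}

```text
clock: 14.62
eef_pos: [0.5485, -0.0464, 0.1277]
tool_rot: [0.853, 0.522, -0.001, -0.0]
wrist_force: [-0.1, -0.3, -0.1]
grip_width: 0.003
grasp_force: 0.0
```

Run:
```python
from h import *
for c in('top','scene'):
  im=save(c,'t8'+c)
  for a,q in blobs(im,'y')[0]:
    P=pix2z(c,q,.094)
    if .45<P[0]<.66 and -.1<P[1]<.15: print(c,a,q.round(1),P.round(4))
im=save('wrist','w8'); a=cv2.imread('pics/w6.png').astype(int); print('diff vs w6',np.abs(a-im[:,:,::-1].astype(int))[:230,270:370].mean())
for f in('w6','w8'):
  b,m=blobs(cv2.imread(f'pics/{f}.png')[:,:,::-1].copy(),'r'); r=[np.nonzero(m[k,250:390])[0] for k in(120,180)]; v,u=np.nonzero(m[:, 250:390]); print(f,[(x.min(),x.max()) for x in r],v.max())
```

```text
top 30 [277.4 180.2] [0.6303 0.1115 0.094 ]
scene 45 [312.1 181.4] [ 0.5434 -0.053   0.094 ]
scene 39 [289.5 241.5] [0.6288 0.1103 0.094 ]
diff vs w6 2.2957101449275363Traceback (most recent call last):
  File "<stdin>", line 9, in <module>
    return umr_minimum(a, axis, None, out, keepdims, initial, where)
ValueError: zero-size array to reduction operation minimum which has no identity
```

Call:
{"name": "servo_tool", "arguments": {
  "steps": "0 0 7 0 0 0 0; -3 0 13 0 0 0 0; -5.6 0 19 0 0 0 0; -8 0 26 0 0 0 0; -9.5 0 32 0 0 0 0; -11 0 39 0 0 0 0; -12 0 46 0 0 0 0; -12.5 0 52 0 0 0 0"
}}

```text
clock: 15.78
eef_pos: [0.5442, -0.0576, 0.0764]
tool_rot: [0.853, 0.522, 0.001, 0.0]
wrist_force: [0.8, 3.0, 8.0]
grip_width: 0.008
grasp_force: 4.3
```

Call:
{"name": "servo_tool", "arguments": {
  "steps": "0 0 3 0 0 0 0; 0 0 6 0 0 0 0; 0 0 8 0 0 0 0; 0 0 8 0 0 0 0; 0 0 8 0 0 0 0; 0 0 8 0 0 0 0; 0 0 8 0 0 0 0"
}}

```text
clock: 16.65
eef_pos: [0.5442, -0.0578, 0.0701]
tool_rot: [0.853, 0.522, 0.001, 0.001]
wrist_force: [-3.5, 2.0, 22.0]
grip_width: 0.008
grasp_force: 11.5
```

Run:
```python
from h import *
for c in('top','scene'):
  for a,q in blobs(save(c,'t9'+c),'y')[0]:
    P=pix2z(c,q,.110)
    if .45<P[0]<.66 and -.1<P[1]<.15: print(c,a,q.round(1),P.round(4))
s=sense();print(s['wrist_force'],s['eef_pos'],s['clock'])
```

```text
top 30 [276.2 178.4] [0.6329 0.1141 0.11  ]
scene 14 [316.8 187.6] [ 0.537  -0.0202  0.11  ]
scene 39 [288.8 238. ] [0.6296 0.1095 0.11  ]
[-4.06680445  2.6326921  23.82870132] [ 0.54424314 -0.0577222   0.07015185] 16.75
```

Same state as the first stroke: stop reached, plate raised.

```bash
python3 -c "
from rig import *
print(finish_job())"
```

```text
the job is handed in; nothing more can be done
None
```

The jack is under the lift pad and was given one full stroke down and back up. I handed the job in at 16.75 s with the handle pressed down a second time (about 24 N) and the plate raised; the verdict was not reported.

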